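# Lock a circuit board in the inspection slide and hold it at the camera notch

### The arm

A 6-joint arm with a two-finger parallel gripper is mounted at the origin on a cart in front of the work surface, level with it; the furniture and walls round the work are solid. World frame = base frame: x ahead of the robot, y to its left, z up, the work surface at z = 0. Lengths are in m, angles in rad, forces in N, time in s.
With the tool pointing down it reaches from about 0.3 to 1 m from the base axis. Payload 5.1 kg.
Tool frame: the origin (TCP) lies between the finger pads, 19 mm behind the fingertips; this is the grasp point; z points along the fingers, y is the line along which they close (so a half turn about z gives the same grasp; the last joint's range is limited). The gripper opens to 95 mm and grips with 3 to 60 N. Pads are 20 mm wide; open, the fingers measure 119 mm over their backs; the gripper's body (75 mm by 180 mm) begins 59 mm behind the grasp point.
Start: joints at [1.179, 0.124, 1.65, -0, 1.367, -0.083], TCP at [0.198, 0.619, 0.233] pointing down, gripper open.
Joint ranges: [-2.61, 2.61], [-1.02, 2.33], [0.03, 2.71], [-1.35, 4.49], [0.32, 2.68], [-2.91, 2.91]. Speed limits (rad/s): [2.57, 2.57, 3.14, 3.14, 3.14, 3.14].

### API

Orientations are given as [roll, pitch, yaw] about the fixed x, y, z axes, in that order (R = Rz(yaw) Ry(pitch) Rx(roll)).
In Python, from plant import sense, read_camera, get_calibration, workorder gives the robot as it stands.
- The arm moves only by the tool apply_moves, never from a script. Its argument "moves" is one flat list of numbers, 7 for each row, row after row: the shift along the tool's x, y, z in mm, then the turn, a rotation vector about the tool's x, y, z in degrees, then the finger opening in mm, from 0 to 95.1. In form: [tx, ty, tz, rx, ry, rz, claw, tx, ty, tz, rx, ry, rz, claw, ...]. A call has 1 to 5 rows; each row is the pose to reach, as a shift and turn from the pose commanded when the call began, along the tool's axes at that moment; what a row does not reach only later rows make up. A row lasts 1/10 s, in which the tool goes at most 50 mm and 8.59 degrees, less where a joint would pass 70% of its speed; a pose out of reach is approached as far as the arm can. A call with a gripper value outside its range is refused whole. The fingers move at their own pace and stop on an object; "squeeze" is the grip in N (left out, the last holds). Time passes only in rows, so rows that repeat a pose let the fingers close. It gives the time, the measured TCP pose, the force, the opening and the grip force at its end, in the units of the state.
- sense(): the state, without advancing time (a new reading comes with each control period).
- read_camera(name): name is "scene" or "top"; returns the picture (400x640x3 uint8, red, green, blue); there is no depth.
- get_calibration(name): a dict with "mtx" (3x3 intrinsics, pixels), "extrinsics" (4x4, takes a point from world to camera coordinates). Camera axes: x right, y up, looking along -z (the intrinsics and any distortion apply to the point x, -y, -z); pixel columns grow to the right and rows downward; lengths in m; the calibration is good to about 2 mm. A picture is of the moment at which its call begins. get_calibration takes no time and is no camera call.
- workorder.close_job(): hands the job in; it is judged then, once.
The state is a dict: "clock": time; "joint_pos": joint angles; "joint_velocities": joint speeds; "joint_torque": joint torques, N m; "ee_pos": TCP position; "tool_rot": TCP orientation; "wrist_force": force on the tool from outside, world axes, zero at the start; "wrist_torque": the same for the moment, N m; "gripper_width": finger opening in m; "grasp_force": force on a finger pad.
Only numpy, scipy, OpenCV 4.12 (cv2) and the standard library are available. Lean on these libraries where they do the work, as an engineer would, in place of code of your own. Each camera call takes 0.05 s, during which the arm holds its last target. There are 200 camera calls.

### The job

Get the circuit board ready for the inspection camera: with the blue carriage still at its loading end, press the hinged aluminium frame down flat onto the board and give the red turnbutton a quarter turn so that it lies square across the frame's front bar. Then take the carriage's black handle and slide the carriage along its rods towards the camera until the spring ball drops into the notch, without pushing it on through, and finish holding the handle there: do not let go at the end. Leave the other things on the bench where they are.

Things in the scene. Friction and masses are not known exactly. Their poses are not given: they have to be found in the camera images.
- slide_base: Fixed aluminium base plate on the table, 156 (x) x 320 (y) x 12 mm, two steel rods along y, a grey block 30 mm high at each end. Origin on the table under the middle of the rods (plate from x -52 to +104 mm); x away from the robot, y along the rods from loading end (right) to camera end (left). Place varies, yaw within 6 degrees. A shelf overhangs from world x 0.58 m on, 0.53 m above the table.
- station: Grey camera station fixed on the rear of the base (its place along the rods varies): a 40 mm block with a sprung 12 mm steel ball pointing at the carriage, a steel post up to 196 mm above the table and a grey camera tube tilted at the board, all of it 50 mm or more behind the rod centre line, the tube 100 mm or more above the table. Keep the gripper's body clear of it. Axes as the base.
- notch (a point): Point on the station in front of the sprung ball, 30 mm above the table, 54 mm behind the rod centre line. Axes as the base. The ball is in the slot when slot has the same place along the rods (base y) as this point.
- slot (a point): Middle of the detent slot on the carriage's rear flank, a 10 mm gap between two steel lands, 54 mm behind the rod centre line, 30 mm above the table. Moving to +y the ball climbs a ramp (34 to 18 mm before the notch, 2 N), runs on the land, then drops into the slot. Within about 3 mm it pulls the carriage into line if the hand gives way; pushing it out again takes 6 to 7 N.
- carriage (a joint): Slide of the blue carriage along the base's +y, in m: 0 at the loading end, 0.135 at the far stop. Starts between 0 and 0.02. Rubs with about 1 N. The carriage weighs 0.5 to 0.9 kg; its top plate is 96 x 110 mm, top 34 mm above the table; slot in the middle of its length.
- handle_grip (a point): Where to put the middle of the finger pads (the TCP) on the carriage's black handle: an upright round knob of 24 mm diameter from 45 to 81 mm above the table, with a yellow ring near its top; this point on its axis at 70 mm height. It stands 24 mm in front of the rod centre line and 78 mm to the -y side of the slot.
- frame (a joint): Hinge of the aluminium hold-down frame (66 x 88 x 5 mm, window over the board), rad: 0 flat on the board, positive with its front edge (robot side) raised; starts at 0.3 to 0.6. Hinge line along base y, 40 mm behind the rod centre line, 39.5 mm above the table. Stays where it is left; about 1 N at the pad moves it. Closed, its top is 42 mm above the table.
- frame_pad (a point): Middle of the top of the black rubber pad (14 x 24 mm) on the front bar of the frame, where to press it down. It lies 59 mm from the hinge line and 30 mm to the +y side of the slot. With the frame flat it is 19 mm in front of the rod centre line and 44 mm above the table.
- turnbutton (a joint): Turn of the turnbutton about its upright pivot, in rad: 0 with its bar along the rods (free of the frame), +1.571 or -1.571 (stops) with the bar square across the frame's front bar; either way locks. Positive is counter-clockwise from above. Starts between -0.3 and 0.3. Light friction, stays where left.
- turnbutton_grip (a point): Where to put the TCP on the turnbutton: on its pivot axis, 66 mm above the table, 38 mm in front of the rod centre line, 15 mm to the -y side of the slot; y axis along the bar. The bar is 10 mm wide: a brass wing 44 mm long, underside 44 mm above the table, with a red grip 34 mm long on it up to 70 mm. The wing cannot pass over a frame that is not flat.
- plunger (a joint): How far the sprung steel ball is pushed back, in m: 0 when it stands free, about 0.0005 when it sits in the slot, 0.0032 when it rides on a land.
- handle: The black handle itself, carried by the carriage (see handle_grip).
- flux_jar: Bystander: loose squat jar with black lid, 45 mm diameter, 47 mm high, to the left of the slide; leave it alone. Origin under its middle.
- solder_spool: Bystander: loose green-flanged spool, 48 mm diameter, 30 mm high, to the left of the slide; leave it alone. Origin under its middle.
- tweezers: Bystander: loose tweezers, 122 mm long, lying to the left of the slide; leave them alone. Origin under the middle.
- side_cutters: Bystander: loose red-handled side cutters, 122 mm long, lying to the left; leave them alone. Origin under the middle.
- parts_tray: Bystander: loose small orange tray, 34 x 46 x 24 mm, behind the slide; leave it alone. Origin under its middle.

How it is judged:
On the way, in this order (a step that is already met when the one before it is completed fails the run):
1. the frame is pressed flat onto the board while the carriage is still at its loading end (value of joint frame below 0.04 rad and value of joint carriage below 0.04 m), for 0.2 s.
2. the turnbutton lies across the flat frame while the carriage is still at its loading end (all of step 1 and (value of joint turnbutton above 1.25 rad or value of joint turnbutton below -1.25 rad)), for 0.2 s.
At the end, for the whole second after the job is handed in: The ball sits in the slot (slot within 2 mm of the notch along the rods, ball sprung out to less than 2.5 mm) with the carriage at rest, the fingers still hold the handle with more than 1.5 N, the frame is flat (under 0.04 rad) and the turnbutton lies across it (within about 18 degrees of square) (y of slot in the frame of notch between -0.002 and 0.002 m and value of joint plunger below 0.0025 m and velocity of joint carriage between -0.005 and 0.005 m/s and contact force between the fingers and handle above 1.5 N and value of joint frame below 0.04 rad and (value of joint turnbutton above 1.25 rad or value of joint turnbutton below -1.25 rad)); the arm keeps its last pose, push and grip.
It fails at once if the carriage is pushed on through the notch (more than 10 mm past it) (y of slot in the frame of notch above 0.01 m).
It fails at once if a bystander is disturbed (moved more than 30 mm) (distance of any of flux_jar, solder_spool, tweezers, side_cutters, parts_tray from where it was at the start of the episode above 0.03 m).
It also fails if it takes over 67 s, if anything falls off the work surface, if the arm or the gripper's body presses on something with over 40 N, if the wrist force passes 120 N, or if a joint passes its speed limit or range.

## Working session

There is one attempt and no reset: what is moved stays moved. The work goes in short steps, Python scripts to look and compute and a tool call to move; the robot and the scene stay as the last step left them, time stands still between calls to the robot, and variables do not carry over. Pictures are saved under pics/ and viewed, at most 10 in all, crops included, and the job is handed in when it is done.

Besides the shell and the picture viewer there is one more tool, called as name(argument=value, ...), one argument or row to a line, values as JSON. apply_moves: Moves the arm, as the interface text tells. Its arguments: {"type":"object","properties":{"moves":{"type":"array","items":{"type":"number"}},"squeeze":{"type":"number"}},"required":["moves"]}

```bash
mkdir -p pics
python3 - <<'E'
from plant import *
import cv2
for n in("scene","top"):
    im=read_camera(n); cv2.imwrite(f"pics/{n}0.png",im[:,:,::-1]); c=get_calibration(n); print(c)
print(sense())
E
```

```text
{'mtx': array([[434.13855024,   0.        , 320.96620782],
       [  0.        , 434.13855024, 199.11624102],
       [  0.        ,   0.        ,   1.        ]]), 'extrinsics': array([[ 0.58740892, -0.80884687, -0.02678614, -0.3560912 ],
       [ 0.34360515,  0.21929607,  0.91315099, -0.30714362],
       [-0.73272523, -0.54559689,  0.40674042, -0.66623498],
       [ 0.        ,  0.        ,  0.        ,  1.        ]])}
{'mtx': array([[443.33893933,   0.        , 328.47489581],
       [  0.        , 443.33893933, 199.93182143],
       [  0.        ,   0.        ,   1.        ]]), 'extrinsics': array([[ 0.00996978, -0.99990229,  0.00979845, -0.00412714],
       [ 0.98159795,  0.01165507,  0.19060329, -0.62932814],
       [-0.19069887,  0.00771787,  0.98161824, -1.15574294],
       [ 0.        ,  0.        ,  0.        ,  1.        ]])}
{'clock': 0.1, 'joint_pos': array([ 1.17940243e+00,  1.24449876e-01,  1.65149550e+00, -3.84730602e-05,
        1.36747573e+00, -8.26179557e-02]), 'joint_velocities': array([ 0.00011844, -0.00105293, -0.00243603, -0.00152387,  0.00258825,
        0.00058583]), 'joint_torque': array([ 2.84803536e-04, -4.18888128e+01, -3.61094105e+01,  7.77604454e-02,
        4.62156034e-02, -3.75423110e-05]), 'ee_pos': array([0.19737871, 0.61875844, 0.23232825]), 'tool_rot': array([-3.13976733e+00, -1.13353297e-04,  2.83282441e+00]), 'wrist_force': array([ 0.09416488,  0.33998237, -0.50890979]), 'wrist_torque': array([-0.01806071, -0.04112726,  0.07562305]), 'grasp_force': 0.0, 'gripper_width': 0.09490369466869578}
```

View pics/top0.png

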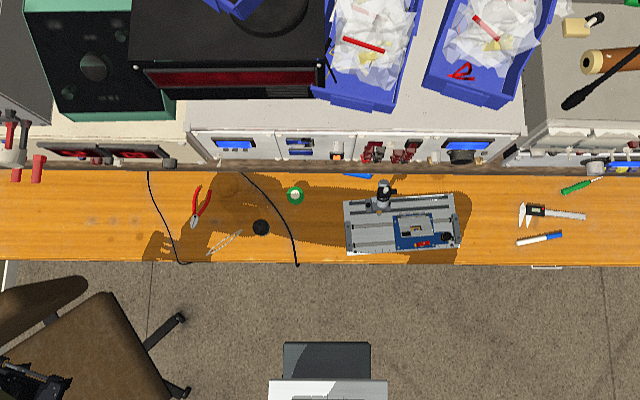

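View pics/scene0.png

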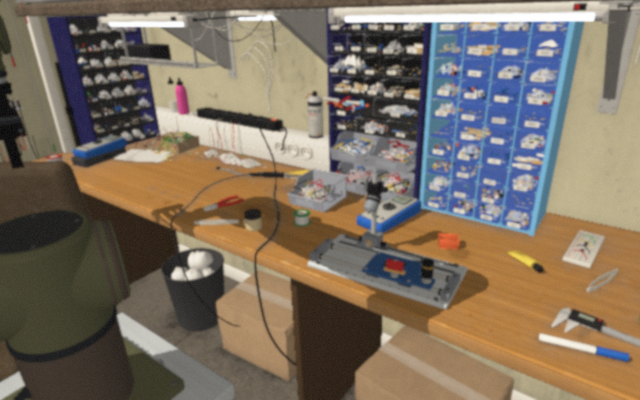

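Top: slide base spans about (345–460, 193–255) px; red turnbutton is near (422,243) and the black knob near (447,237). Scene: the slide is at about (310–465, 235–300). I'll zoom in on both.

Run:
```python
import cv2,numpy as np
a=cv2.imread("pics/top0.png")[170:270,335:475]; a=cv2.resize(a,None,fx=5.7,fy=5.7,interpolation=cv2.INTER_CUBIC)
cv2.imwrite("pics/topz.png",a)
b=cv2.imread("pics/scene0.png")[170:310,300:480]; cv2.imwrite("pics/scenez.png",cv2.resize(b,None,fx=4.2,fy=4.2,interpolation=cv2.INTER_CUBIC))
```

```text
(no output)
```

View pics/topz.png

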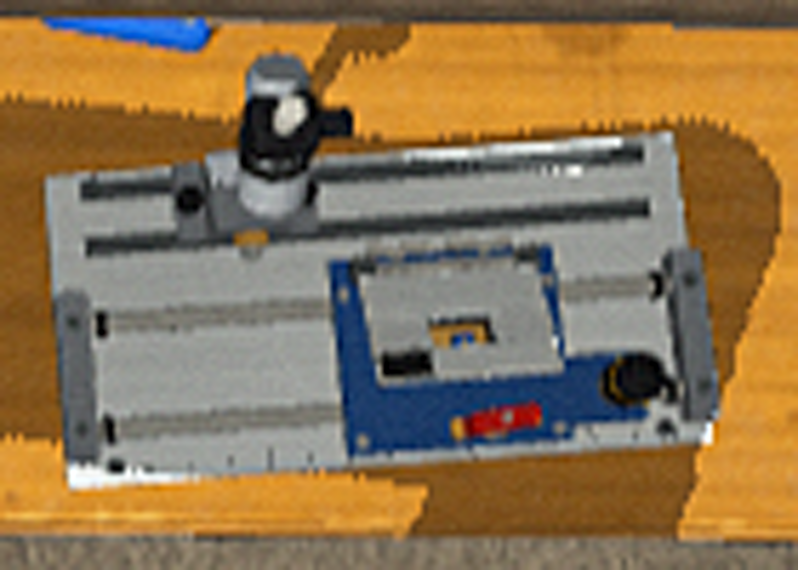

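View pics/scenez.png

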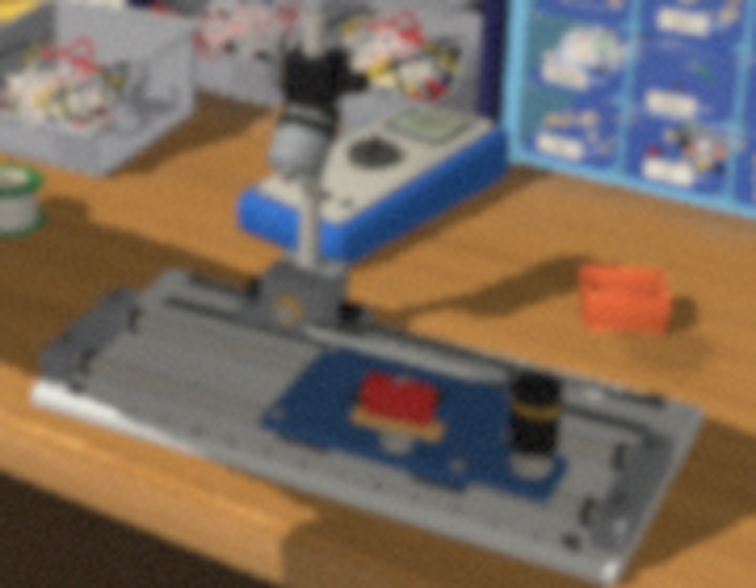

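Zooms (crop px): plate corners (47,178), (672,132), (712,440), (70,488); knob top (637,375); red grip (503,419), with its bar close to the rods' direction; pad (406,362); ball (251,248). In the scene zoom the knob top is at (537,383), the ball at (288,308) and the red top at (400,382). Next I'll fit the poses.

```bash
cat > h.py <<'E'
import numpy as np
from plant import get_calibration
C={n:get_calibration(n) for n in("top","scene")}
def proj(n,p):
    c=C[n]; p=c["extrinsics"]@np.append(p,1); q=c["mtx"]@np.array([p[0],-p[1],-p[2]]); return q[:2]/q[2]
def T(n,u): return np.array(u)/5.7+[335,170] if n=="top" else np.array(u)/4.2+[300,170]
def b2w(b,p):
    c,s=np.cos(b[2]),np.sin(b[2]); return np.array([b[0]+c*p[0]-s*p[1],b[1]+s*p[0]+c*p[1],p[2]])
E
cat > fit.py <<'E'
from h import *
from scipy.optimize import least_squares
# params bx,by,yaw,slot,notch,frame
def mod(v):
    b=v[:3];s=v[3];f=v[5];cf,sf=np.cos(f),np.sin(f)
    pad=[.040-.059*cf-.0045*sf,s+.03,.0395+.059*sf+.0045*cf]
    P=[("top",(104e-3,.16,.012),(47,178),1),("top",(104e-3,-.16,.012),(672,132),1),("top",(-52e-3,-.16,.012),(712,438),.5),("top",(-52e-3,.16,.012),(69,475),.3),
    ("top",(-.024,s-.078,.081),(637,375),1),("top",(-.038,s-.015,.07),(503,419),1),("top",(.048,s+.055,.034),(331,262),1),("top",(-.048,s+.055,.034),(349,456),1),
    ("top",(.054,v[4],.03),(251,248),1),("top",pad,(406,362),1),
    ("scene",(-.024,s-.078,.081),(537,383),1),("scene",(-.038,s-.015,.07),(400,380),1),("scene",(.054,v[4],.03),(288,308),1),("scene",(-.048,s+.055,.034),(265,418),.5),
    ("scene",(-52e-3,-.16,.012),(608,562),.5),("scene",(-52e-3,.16,.012),(33,388),.5)]
    return [(n,proj(n,b2w(b,p)),T(n,u),w) for n,p,u,w in P]
r=least_squares(lambda v:np.concatenate([(a-c)*w for _,a,c,w in mod(v)]),[.45,-.15,.05,-.05,.05,.4],loss="soft_l1",x_scale=[.01,.01,.05,.01,.01,.1])
print(r.x.round(4))
for n,a,c,w in mod(r.x): print(n,(a-c).round(2))
b=r.x
for nm,p in [("pad",[.04-.059,b[3]+.03,.044]),("tb",[-.038,b[3]-.015,.066]),("knob",[-.024,b[3]-.078,.07]),("knob@notch",[-.024,b[4]-.078,.07])]: print(nm,b2w(b,p).round(4))
# bar end directions
def ray(u,z):
    f=lambda q:proj("top",[*q,z])-T("top",u); return least_squares(f,[.45,-.2]).x
d=ray((460,428),.055)-ray((543,409),.07);print("bar yaw",np.arctan2(-d[0],d[1]),"rel",np.arctan2(-d[0],d[1])-b[2])
E
python3 fit.py
```

```text
[ 0.5469 -0.2049  0.078  -0.0312  0.0589  0.637 ]
top [-0.88 -0.92]
top [ 0.56 -0.08]
top [0.3  0.54]
top [-0.6   1.78]
top [1.04 0.15]
top [ 0.71 -0.34]
top [-0.23 -0.66]
top [-0.05 -0.25]
top [0.91 0.73]
top [0.53 0.06]
scene [-0.06 -0.94]
scene [-0.54 -0.44]
scene [-1.28  1.21]
scene [-2.   -1.29]
scene [1.3 1. ]
scene [-1.35 -1.22]
pad [ 0.5281 -0.2076  0.044 ]
tb [ 0.5126 -0.2539  0.066 ]
knob [ 0.5315 -0.3157  0.07  ]
knob@notch [ 0.5245 -0.2258  0.07  ]
bar yaw 0.2160978153581414 rel 0.13805674149433284
```

```bash
cat >> h.py <<'E'
from scipy.spatial.transform import Rotation as Ro
B=np.array([.5469,-.2049,.078]); S=-.0312; N=.0589
def go(p,yd,base=True):
    "tool-axis shift to base-frame point p with tool y at angle yd to base x"
    from plant import sense
    s=sense(); R=Ro.from_euler("xyz",s["tool_rot"]); w=b2w(B,p); 
    G=Ro.from_euler("xyz",[np.pi,0,yd+B[2]+np.pi/2])
    print("t",s["clock"],"F",s["wrist_force"].round(1),"w",round(s["gripper_width"],4),"g",round(s["grasp_force"],1),"j",s["joint_pos"].round(2))
    print("target",w.round(4),"shift",(R.inv().apply(w-s["ee_pos"])*1e3).round(1),"rot",(R.inv()*G).as_rotvec(degrees=True).round(1))
E
python3 -c "
from h import *
go([-.019,S+.03,.15],np.pi/2)"
```

```text
t 0.1 F [ 0.1  0.3 -0.5] w 0.0949 g 0.0 j [ 1.18  0.12  1.65 -0.    1.37 -0.08]
target [ 0.5281 -0.2076  0.15  ] shift [-566.2 -686.6   83.5] rot [ -0.1  -0.  -22.2]
```

apply_moves(
  moves=[-160, -193, 0, 0, 0, 0, 0, -160, -193, 0, 0, 0, 0, 0, -160, -193, 0, 0, 0, 0, 0, -160, -193, 0, 0, 0, 0, 0, -160, -193, 0, 0, 0, 0, 0],
)

```text
clock: 0.6
ee_pos: [0.2912, 0.3854, 0.2329]
tool_rot: [-3.141, -0.0, 2.834]
wrist_force: [1.4, 0.9, 1.4]
gripper_width: 0.0604
grasp_force: 0.0
```

apply_moves(
  moves=[-160, -193, 0, 0, 0, 0, 0, -160, -193, 0, 0, 0, 0, 0, -160, -193, 0, 0, 0, 0, 0, -160, -193, 0, 0, 0, 0, 0, -160, -193, 0, 0, 0, 0, 0],
)

```text
clock: 1.1
ee_pos: [0.3846, 0.1536, 0.2332]
tool_rot: [3.141, 0.0, 2.833]
wrist_force: [0.5, 0.9, -1.0]
gripper_width: 0.0206
grasp_force: 0.0
```

apply_moves(
  moves=[-160, -193, 0, 0, 0, 0, 0, -160, -193, 0, 0, 0, 0, 0, -160, -193, 0, 0, 0, 0, 0, -160, -193, 0, 0, 0, 0, 0, -160, -193, 0, 0, 0, 0, 0],
)

```text
clock: 1.6
ee_pos: [0.4782, -0.0785, 0.2332]
tool_rot: [3.141, -0.0, 2.832]
wrist_force: [-0.3, 0.1, 0.7]
gripper_width: 0.0006
grasp_force: 0.0
```

```bash
python3 -c "
from h import *
go([-.019,S+.03,.15],np.pi/2)"
```

```text
t 1.6 F [-0.3  0.1  0.7] w 0.0006 g 0.0 j [-0.27 -0.25  2.01  0.    1.39 -1.54]
target [ 0.5281 -0.2076  0.15  ] shift [ -86.8 -107.8   83.2] rot [  0.    0.  -22.2]
```

apply_moves(
  moves=[-87, -108, 83, 0, 0, -22.2, 0, -87, -108, 83, 0, 0, -22.2, 0, -87, -108, 83, 0, 0, -22.2, 0, -87, -108, 83, 0, 0, -22.2, 0, -87, -108, 83, 0, 0, -22.2, 0],
)

```text
clock: 2.1
ee_pos: [0.5272, -0.2062, 0.1483]
tool_rot: [3.139, -0.004, -3.066]
wrist_force: [-0.2, 0.1, 1.0]
gripper_width: 0.0002
grasp_force: 0.0
```

Run:
```python
from h import *
from plant import *
import cv2
go([-.019,S+.03,.063],np.pi/2)
a=read_camera("top")[170:270,335:475]; b=read_camera("scene")[170:310,300:480]
cv2.imwrite("pics/t1.png",np.hstack([cv2.resize(x,(400,400*x.shape[0]//x.shape[1]),interpolation=2)[:285] for x in(a,b)])[:,:,::-1])
```

```text
t 2.1 F [-0.2  0.1  1. ] w 0.0002 g 0.0 j [-0.47  0.01  1.92  0.    1.22 -2.11]
target [ 0.5281 -0.2076  0.063 ] shift [-1.1 -1.6 85.3] rot [ 0.1 -0.2 -0.1]
```

View pics/t1.png

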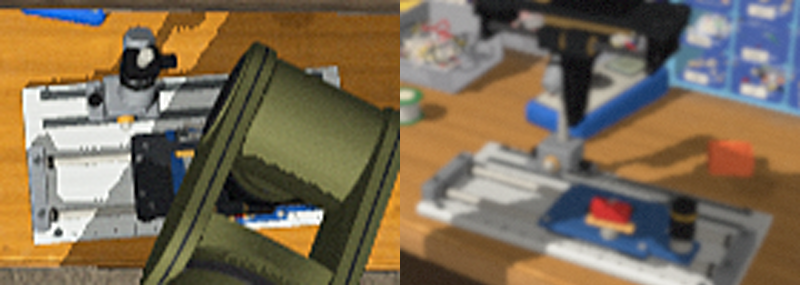

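Left (top): the arm hides the board. Right (scene): the closed fingers, tip near (573,115), are above the frame. Pressing down.

apply_moves(
  moves=[-1, -2, 35, 0, 0, 0, 0, -1, -2, 45, 0, 0, 0, 0, -1, -2, 55, 0, 0, 0, 0, -1, -2, 65, 0, 0, 0, 0, -1, -2, 72, 0, 0, 0, 0],
)

```text
clock: 2.7
ee_pos: [0.5296, -0.2072, 0.0786]
tool_rot: [-3.141, 0.001, -3.062]
wrist_force: [-1.1, -0.3, -0.0]
gripper_width: 0.0004
grasp_force: 0.2
```

apply_moves(
  moves=[0, 0, 4, 0, 0, 0, 0, 0, 0, 8, 0, 0, 0, 0, 0, 0, 10, 0, 0, 0, 0, 0, 0, 11, 0, 0, 0, 0, 0, 0, 12, 0, 0, 0, 0],
)

```text
clock: 3.2
ee_pos: [0.5295, -0.2077, 0.0667]
tool_rot: [-3.141, 0.0, -3.063]
wrist_force: [-0.2, -0.1, 0.6]
gripper_width: 0.0007
grasp_force: 0.1
```

apply_moves(
  moves=[0, 0, 2, 0, 0, 0, 0, 0, 0, 3, 0, 0, 0, 0, 0, 0, 4, 0, 0, 0, 0, 0, 0, 4.5, 0, 0, 0, 0, 0, 0, 5, 0, 0, 0, 0],
)

```text
clock: 3.7
ee_pos: [0.5295, -0.2078, 0.0627]
tool_rot: [-3.141, -0.0, -3.063]
wrist_force: [-4.1, 0.8, 8.1]
gripper_width: 0.0005
grasp_force: 4.2
```

apply_moves(
  moves=[0, 0, 0.7, 0, 0, 0, 0, 0, 0, 0.7, 0, 0, 0, 0, 0, 0, 0.7, 0, 0, 0, 0],
)

```text
clock: 4.0
ee_pos: [0.5295, -0.2081, 0.0626]
tool_rot: [-3.141, -0.0, -3.063]
wrist_force: [-4.6, 0.4, 9.4]
gripper_width: 0.0008
grasp_force: 4.7
```

apply_moves(
  moves=[0, 0, -20, 0, 0, 0, 0, 0, 0, -60, 0, 0, 0, 0, 0, 0, -80, 0, 0, 0, 0, 0, 0, -80, 0, 0, 0, 0],
)

```text
clock: 4.4
ee_pos: [0.5317, -0.2087, 0.145]
tool_rot: [-3.137, 0.007, -3.063]
wrist_force: [0.3, -1.0, -0.4]
gripper_width: 0.0006
grasp_force: 0.0
```

```bash
python3 -c "
from h import *
go([-.038,S-.015,.14],.138)"
```

```text
t 4.4 F [ 0.3 -1.  -0.4] w 0.0006 g 0.0 j [-0.47  0.02  1.92  0.    1.2  -2.12]
target [ 0.5126 -0.2539  0.14  ] shift [ 22.6 -43.5   5. ] rot [ 0.1  0.5 82.1]
```

apply_moves(
  moves=[22.6, -43.5, -10, 0, 0, 42, 36, 22.6, -43.5, -10, 0, 0, 42, 36, 22.6, -43.5, -10, 0, 0, 42, 36, 22.6, -43.5, -10, 0, 0, 42, 36, 22.6, -43.5, -10, 0, 0, 42, 36],
)

```text
clock: 4.9
ee_pos: [0.5093, -0.2523, 0.1487]
tool_rot: [-3.141, -0.003, 2.481]
wrist_force: [-0.6, -0.1, -0.6]
gripper_width: 0.0337
grasp_force: 0.0
```

apply_moves(
  moves=[0, 0, 0, 0, 0, 40, 36, 0, 0, 0, 0, 0, 40, 36, 0, 0, 0, 0, 0, 40, 36, 0, 0, 0, 0, 0, 40, 36, 0, 0, 0, 0, 0, 40, 36],
)

```text
clock: 5.4
ee_pos: [0.5094, -0.2522, 0.1486]
tool_rot: [-3.14, -0.002, 1.784]
wrist_force: [0.4, 0.3, 0.5]
gripper_width: 0.0362
grasp_force: 0.0
```

Run:
```python
from h import *
from plant import *
import cv2
go([-.038,S-.015,.066],.138)
b=read_camera("scene")[170:310,300:480]
cv2.imwrite("pics/s2.png",cv2.resize(b,None,fx=3,fy=3,interpolation=2)[:,:,::-1])
```

```text
t 5.4 F [0.4 0.3 0.5] w 0.0362 g 0.0 j [-0.55  0.02  1.91  0.    1.22 -0.77]
target [ 0.5126 -0.2539  0.066 ] shift [-2.6  3.  82.6] rot [-0.1 -0.1 -0.2]
```

View pics/s2.png

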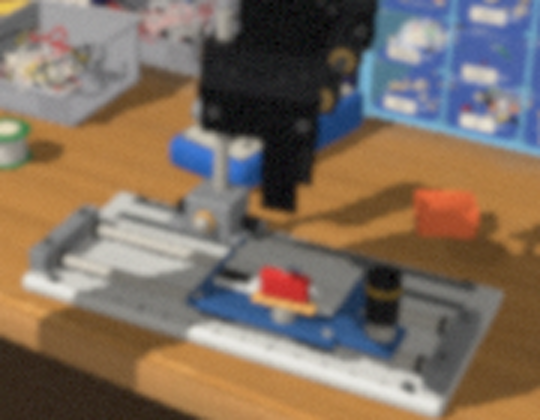

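The frame lies flat (pad at (235,273)), and the red grip at (285,283) is still along the rods. I'll descend onto it.

apply_moves(
  moves=[-2.6, 3, 40, 0, 0, 0, 36, -2.6, 3, 55, 0, 0, 0, 36, -2.6, 3, 68, 0, 0, 0, 36, -2.6, 3, 76, 0, 0, 0, 36, -2.6, 3, 82, 0, 0, 0, 36],
)

```text
clock: 5.95
ee_pos: [0.5137, -0.2546, 0.0683]
tool_rot: [-3.141, -0.0, 1.789]
wrist_force: [0.5, -0.2, -0.9]
gripper_width: 0.0356
grasp_force: 0.0
```

apply_moves(
  moves=[0, 0, 0, 0, 0, 0, 20, 0, 0, 0, 0, 0, 0, 14, 0, 0, 0, 0, 0, 0, 8, 0, 0, 0, 0, 0, 0, 8, 0, 0, 0, 0, 0, 0, 8],
  squeeze=6,
)

```text
clock: 6.45
ee_pos: [0.5137, -0.2551, 0.0696]
tool_rot: [-3.141, 0.001, 1.789]
wrist_force: [-2.3, 0.2, 3.0]
gripper_width: 0.0098
grasp_force: 6.0
```

```bash
python3 -c "
from h import *
go([-.038,S-.015,.066],.138)"
```

```text
t 6.45 F [-2.3  0.2  3. ] w 0.0098 g 6.0 j [-0.55  0.12  1.95 -0.    1.07 -0.77]
target [ 0.5126 -0.2539  0.066 ] shift [ 1.4 -0.8  3.6] rot [-0.   0.1  0.1]
```

apply_moves(
  moves=[0, -1, 0, 0, 0, -8, 8, 0, -1, 0, 0, 0, -16, 8, 0, -1, 0, 0, 0, -24, 8, 0, -1, 0, 0, 0, -32, 8, 0, -1, 0, 0, 0, -40, 8],
)

```text
clock: 6.95
ee_pos: [0.5153, -0.2546, 0.0697]
tool_rot: [3.138, 0.005, 2.492]
wrist_force: [7.5, 1.7, -2.9]
gripper_width: 0.01
grasp_force: 6.0
```

apply_moves(
  moves=[0, 0, 0, 0, 0, -8, 8, 0, 0, 0, 0, 0, -16, 8, 0, 0, 0, 0, 0, -24, 8, 0, 0, 0, 0, 0, -32, 8, 0, 0, 0, 0, 0, -40, 8],
)

```text
clock: 7.45
ee_pos: [0.5159, -0.2546, 0.0697]
tool_rot: [-3.141, 0.008, -3.093]
wrist_force: [9.1, 2.4, -3.2]
gripper_width: 0.0102
grasp_force: 6.0
```

Run:
```python
from h import *
from plant import *
print(sense()["wrist_torque"])
go([-.038,S-.015,.066],np.pi/2)
```

```text
[ 0.38729383 -1.56486676 -0.078402  ]
t 7.45 F [ 9.1  2.4 -3.2] w 0.0102 g 6.0 j [-0.55  0.12  1.95  0.    1.07 -2.18]
target [ 0.5126 -0.2539  0.066 ] shift [3.3 0.8 3.7] rot [-0.   0.5 -1.7]
```

apply_moves(
  moves=[0, 0, 0, 0, 0, 0, 36, 0, 0, 0, 0, 0, 0, 36, 0, 0, 0, 0, 0, 0, 36, 0, 0, -30, 0, 0, 0, 36, 0, 0, -75, 0, 0, 0, 36],
)

```text
clock: 7.95
ee_pos: [0.5102, -0.2534, 0.1407]
tool_rot: [3.137, -0.007, -3.099]
wrist_force: [1.1, 0.2, 0.6]
gripper_width: 0.0352
grasp_force: 0.0
```

Run:
```python
from h import *
from plant import *
import cv2
go([-.024,S-.078,.14],np.pi/2)
b=read_camera("scene")[220:310,350:470]
cv2.imwrite("pics/s3.png",cv2.resize(b,None,fx=5,fy=5,interpolation=2)[:,:,::-1])
```

```text
t 7.95 F [1.1 0.2 0.6] w 0.0352 g 0.0 j [-0.56  0.03  1.91 -0.    1.21 -2.17]
target [ 0.5315 -0.3156  0.14  ] shift [-18.7 -63.1   0.3] rot [ 0.3 -0.4 -2. ]
```

View pics/s3.png

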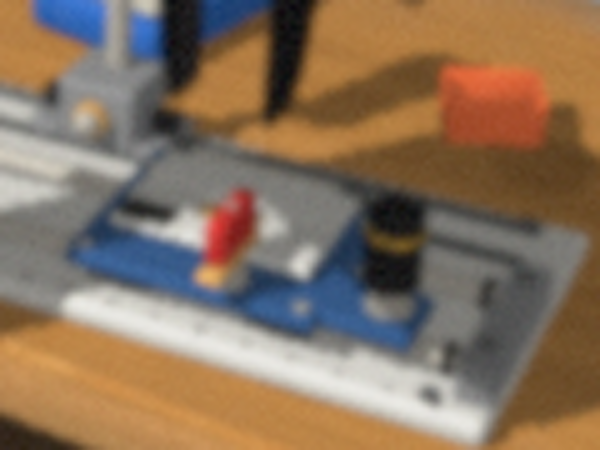

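The red button at (232,230) now lies square across the front bar and the frame is flat. The knob top is at (398,200). I'll move to the handle.

apply_moves(
  moves=[-19, -63, 0, 0, 0, -2, 56, -19, -63, 0, 0, 0, -2, 56, -19, -63, 0, 0, 0, -2, 56, -19, -63, 25, 0, 0, -2, 56, -19, -63, 25, 0, 0, -2, 56],
)

```text
clock: 8.5
ee_pos: [0.5318, -0.3146, 0.1144]
tool_rot: [3.136, -0.006, -3.064]
wrist_force: [0.0, 0.6, -0.9]
gripper_width: 0.0558
grasp_force: 0.0
```

Run:
```python
from h import *
go([-.024,S-.078,.07],np.pi/2)
```

```text
t 8.5 F [ 0.   0.6 -0.9] w 0.0558 g 0.0 j [-0.62  0.16  1.82  0.    1.17 -2.27]
target [ 0.5315 -0.3156  0.07  ] shift [ 0.1 -1.3 44.4] rot [ 0.3 -0.4 -0. ]
```

apply_moves(
  moves=[0, -1, 20, 0, 0, 0, 56, 0, -1, 35, 0, 0, 0, 56, 0, -1, 44, 0, 0, 0, 56, 0, -1, 44, 0, 0, 0, 56, 0, -1, 44, 0, 0, 0, 40],
)

```text
clock: 9.0
ee_pos: [0.5346, -0.3178, 0.075]
tool_rot: [3.142, -0.0, -3.063]
wrist_force: [-0.3, -1.1, 0.2]
gripper_width: 0.0522
grasp_force: 0.0
```

apply_moves(
  moves=[0, 0, 0, 0, 0, 0, 22, 0, 0, 0, 0, 0, 0, 20, 0, 0, 0, 0, 0, 0, 20, 0, 0, 0, 0, 0, 0, 20, 0, 0, 0, 0, 0, 0, 20],
  squeeze=12,
)

```text
clock: 9.5
ee_pos: [0.5348, -0.3179, 0.0753]
tool_rot: [-3.141, 0.001, -3.063]
wrist_force: [-0.7, 1.7, 1.6]
gripper_width: 0.0237
grasp_force: 12.0
```

Run:
```python
from h import *
go([-.024,N-.078,.07],np.pi/2)
```

```text
t 9.5 F [-0.7  1.7  1.6] w 0.0237 g 12.0 j [-0.62  0.21  1.84  0.    1.1  -2.27]
target [ 0.5245 -0.2258  0.07  ] shift [ 3.1 92.6  5.3] rot [-0.  0.  0.]
```

apply_moves(
  moves=[0, 10, 0, 0, 0, 0, 20, 0, 20, 0, 0, 0, 0, 20, 0, 30, 0, 0, 0, 0, 20, 0, 40, 0, 0, 0, 0, 20, 0, 50, 0, 0, 0, 0, 20],
)

```text
clock: 10.0
ee_pos: [0.5307, -0.2672, 0.0752]
tool_rot: [-3.141, 0.0, -3.063]
wrist_force: [-0.7, -1.0, 4.6]
gripper_width: 0.0234
grasp_force: 12.0
```

apply_moves(
  moves=[0, 4, 0, 0, 0, 0, 20, 0, 8, 0, 0, 0, 0, 20, 0, 12, 0, 0, 0, 0, 20, 0, 15, 0, 0, 0, 0, 20, 0, 15, 0, 0, 0, 0, 20],
)

```text
clock: 10.5
ee_pos: [0.5299, -0.2589, 0.0753]
tool_rot: [-3.128, 0.002, -3.061]
wrist_force: [0.3, -21.0, -3.5]
gripper_width: 0.0237
grasp_force: 12.0
```

Run:
```python
from h import *
from plant import *
import cv2
go([-.024,N-.078,.07],np.pi/2)
b=read_camera("scene")[200:300,320:440]
a=read_camera("top")[170:270,335:475]
cv2.imwrite("pics/s4.png",np.hstack([cv2.resize(x,(400,330),interpolation=2) for x in(b,a)])[:,:,::-1])
```

```text
t 10.5 F [  0.3 -21.   -3.5] w 0.0237 g 12.0 j [-0.54  0.14  1.92 -0.01  1.08 -2.19]
target [ 0.5245 -0.2258  0.07  ] shift [ 2.8 33.5  4.8] rot [-0.8  0.1  0.1]
```

View pics/s4.png

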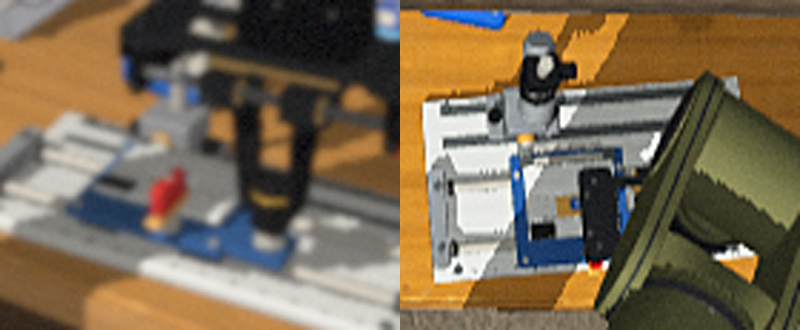

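Scene half: the knob is gripped with the body near the camera post. Top half: the ball at (527,138) is just at the carriage corner. The 21 N resistance is unexpected, so I'll back off a little and locate the contact from the wrist torque.

Run:
```python
from plant import *
s=sense(); print(s["wrist_force"],s["wrist_torque"],s["tool_rot"],s["joint_torque"].round(1), s["ee_pos"])
```

```text
[  0.77757019 -19.51281388  -3.91017025] [-3.33236502 -0.02909837  0.01434358] [-3.12912977e+00  1.93690143e-03 -3.06190241e+00] [ 10.4 -38.8 -27.4   4.    2.8   0. ] [ 0.52990675 -0.25870978  0.07519594]
```

apply_moves(
  moves=[0, -8, 0, 0, 0, 0, 20, 0, -8, 0, 0, 0, 0, 20],
)

```text
clock: 10.8
ee_pos: [0.5302, -0.2618, 0.075]
tool_rot: [-3.141, 0.0, -3.064]
wrist_force: [-1.7, -2.3, 4.6]
gripper_width: 0.0234
grasp_force: 12.0
```

Run:
```python
from plant import *
s=sense(); print(s["wrist_force"],s["wrist_torque"],s["tool_rot"],s["joint_torque"].round(1), s["ee_pos"])
```

```text
[-1.68834979 -2.27496881  4.61371296] [-0.29324125  0.21700802  0.05936547] [-3.14111666e+00  3.42567287e-04 -3.06379906e+00] [  0.4 -35.4 -29.4   0.4   0.   -0. ] [ 0.53018015 -0.26184434  0.07500835]
```

apply_moves(
  moves=[0, 1, 0, 0, 0, 0, 20, 0, 2, 0, 0, 0, 0, 20, 0, 2, 0, 0, 0, 0, 20],
)

```text
clock: 11.1
ee_pos: [0.5301, -0.2604, 0.0751]
tool_rot: [-3.137, 0.0, -3.062]
wrist_force: [-1.2, -8.7, 2.6]
gripper_width: 0.0241
grasp_force: 12.0
```

apply_moves(
  moves=[0, 1, 0, 0, 0, 0, 20, 0, 2, 0, 0, 0, 0, 20, 0, 2, 0, 0, 0, 0, 20],
)

```text
clock: 11.4
ee_pos: [0.53, -0.2599, 0.0751]
tool_rot: [-3.134, 0.001, -3.062]
wrist_force: [-0.6, -14.1, 0.7]
gripper_width: 0.0237
grasp_force: 12.0
```

apply_moves(
  moves=[0, 1, 0, 0, 0, 0, 20, 0, 2, 0, 0, 0, 0, 20, 0, 2, 0, 0, 0, 0, 20],
)

```text
clock: 11.7
ee_pos: [0.53, -0.2596, 0.0751]
tool_rot: [-3.131, 0.001, -3.061]
wrist_force: [-0.0, -18.7, -2.5]
gripper_width: 0.0239
grasp_force: 12.0
```

The stop is hard and acts at handle height. I'll take one careful composite look.

Run:
```python
from plant import *
import cv2,numpy as np
s=np.mean([read_camera("scene") for _ in range(4)],0).astype(np.uint8); t=np.mean([read_camera("top") for _ in range(4)],0).astype(np.uint8)
np.save("s.npy",s);np.save("t.npy",t)
f=lambda im,r,c,h,w,H,W:cv2.resize(im[r:r+h,c:c+w],(W,H),interpolation=2)
A=np.hstack([f(s,120,280,195,260,300,400),f(s,225,330,60,80,300,400)])
B=np.hstack([f(t,185,335,90,120,300,400),f(t,200,365,60,80,300,400)])
cv2.imwrite("pics/c9.png",np.vstack([A,B])[:,:,::-1])
```

View pics/c9.png

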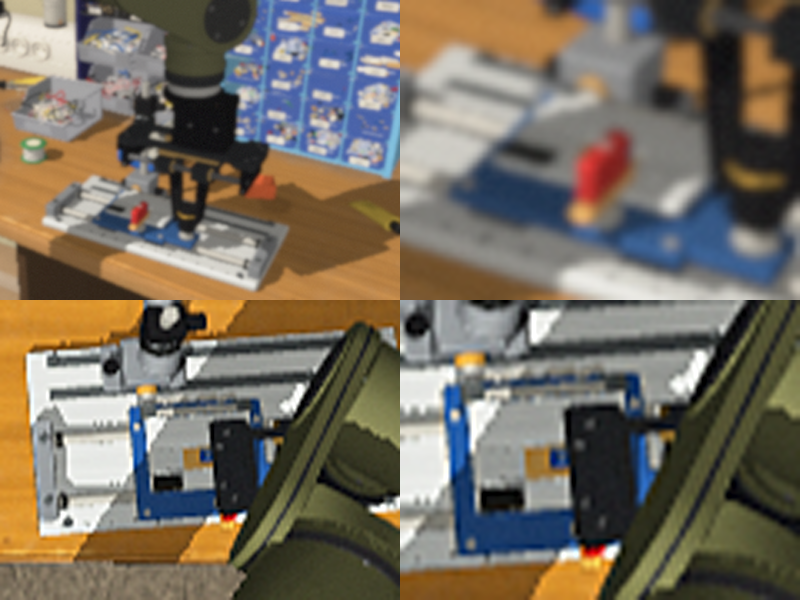

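Bottom right: the ball at (468,375) lies just inside the carriage's rear-left corner (450,378); front-left corner (458,552). I'll work out where the slot really is relative to the notch.

Run:
```python
from h import *
from scipy.optimize import least_squares
def inv(u,z):
    w=least_squares(lambda q:proj("top",[*q,z])-u,[.5,-.2]).x
    d=w-B[:2];c,s=np.cos(B[2]),np.sin(B[2]);return (np.array([c*d[0]+s*d[1],-s*d[0]+c*d[1]])*1e3).round(1)
print("carr",inv((375,215.6),.034),inv((376.6,250.4),.034),"ball",inv((378.6,215.5),.03))
print("init carr",inv(T("top",(331,262)),.034),inv(T("top",(349,456)),.034),"ball",inv(T("top",(251,248)),.03),"knob",inv(T("top",(637,375)),.081),"tb",inv(T("top",(503,419)),.07))
print("pad",inv((365+(502-400)/5,200+(498-300)/5),.044),"init scene knob",T("scene",(537,383)))
from plant import sense
d=sense()["ee_pos"][:2]-B[:2];c,s=np.cos(B[2]),np.sin(B[2]);print("tcp",c*d[0]+s*d[1],-s*d[0]+c*d[1])
```

```text
carr [50.5 73.6] [-46.1  77.7] ball [50.7 63. ]
init carr [46.1 23.3] [-48.7  23.7] ball [56.3 61.2] knob [ -23.4 -106.5] tb [-38.8 -44.2]
pad [-19.1  52.2] init scene knob [427.85714286 261.19047619]
tcp -0.021152387433454805 -0.05315043197410593
```

Run:
```python
from plant import *
s=sense();print(s["clock"],s["ee_pos"],s["wrist_force"],s["wrist_torque"])
```

```text
12.1 [ 0.52995346 -0.25953704  0.07509557] [  0.30657027 -18.40385303  -2.25632014] [-3.11641594  0.07763372  0.05786476]
```

apply_moves(
  moves=[0, -7, 0, 0, 0, 0, 20, 0, -7, 0, 0, 0, 0, 20, 0, -7, 0, 0, 0, 0, 20],
)

```text
clock: 12.4
ee_pos: [0.5302, -0.2616, 0.0749]
tool_rot: [3.141, -0.0, -3.063]
wrist_force: [-0.9, -0.3, 4.5]
gripper_width: 0.0239
grasp_force: 12.0
```

apply_moves(
  moves=[0, -6, 0, 0, 0, 0, 20, 0, -6, 0, 0, 0, 0, 20, 0, -6, 0, 0, 0, 0, 20],
)

```text
clock: 12.7
ee_pos: [0.5306, -0.2673, 0.0749]
tool_rot: [3.141, -0.0, -3.062]
wrist_force: [-1.1, -1.3, 4.7]
gripper_width: 0.0238
grasp_force: 12.0
```

apply_moves(
  moves=[0, 0, -4, 0, 0, 0, 34, 0, 0, -6, 0, 0, 0, 34, 0, 0, -6, 0, 0, 0, 34],
)

```text
clock: 13.0
ee_pos: [0.5304, -0.2672, 0.0804]
tool_rot: [3.141, -0.0, -3.063]
wrist_force: [-0.1, -0.7, 0.5]
gripper_width: 0.0332
grasp_force: 0.0
```

Run:
```python
from plant import *
s=sense();print(s["clock"],s["ee_pos"],s["wrist_force"],s["wrist_torque"])
```

```text
13.0 [ 0.53044492 -0.26724736  0.08037106] [-0.10773933 -0.74743374  0.49293089] [ 0.05394188 -0.00173366  0.00428782]
```

apply_moves(
  moves=[0, 4, 0, 0, 0, 0, 34, 0, 8, 0, 0, 0, 0, 34, 0, 10, 0, 0, 0, 0, 34, 0, 12, 0, 0, 0, 0, 34, 0, 12, 0, 0, 0, 0, 34],
)

```text
clock: 13.5
ee_pos: [0.5295, -0.256, 0.0805]
tool_rot: [-3.141, -0.0, -3.063]
wrist_force: [-0.0, -0.6, -2.0]
gripper_width: 0.034
grasp_force: 0.7
```

Run:
```python
from plant import *
s=sense();print(s["clock"],s["ee_pos"],s["wrist_force"],s["wrist_torque"])
```

```text
13.5 [ 0.52948033 -0.25599493  0.08052678] [-0.02501538 -0.61472811 -2.01624295] [-0.22075743 -0.00513104 -0.02166861]
```

apply_moves(
  moves=[0, 2, 0, 0, 0, 0, 34, 0, 3, 0, 0, 0, 0, 34, 0, 4, 0, 0, 0, 0, 34, 0, 4, 0, 0, 0, 0, 34],
)

```text
clock: 13.9
ee_pos: [0.5294, -0.255, 0.0805]
tool_rot: [-3.135, 0.001, -3.063]
wrist_force: [0.9, -12.1, -6.7]
gripper_width: 0.0342
grasp_force: 5.9
```

Run:
```python
from plant import *
import cv2,numpy as np
s=sense();print(s["clock"],s["ee_pos"],s["wrist_force"],s["wrist_torque"],s["gripper_width"])
t=np.mean([read_camera("top") for _ in range(4)],0).astype(np.uint8);np.save("t2.npy",t)
# carriage shift along cols: pad dark patch & blue left edge vs earlier
o=np.load("t.npy")
for im in(o,t):
    r=im[225:250,360:400].astype(int); blue=(r[...,2]-r[...,0]>50); print("blue left col",[360+np.flatnonzero(x)[0] if x.any() else -1 for x in blue[::3]])
p=cv2.phaseCorrelate(o[205:255,366:396].mean(2),t[205:255,366:396].mean(2));print(p)
```

```text
13.9 [ 0.52936045 -0.25504039  0.08052263] [  0.92948713 -12.08685865  -6.66971255] [-1.96663843 -0.14783451  0.03214912] 0.03424120883267767
blue left col [np.int64(374), np.int64(375), np.int64(375), np.int64(375), np.int64(376), np.int64(376), np.int64(376), np.int64(376), np.int64(377)]
blue left col [np.int64(375), np.int64(375), np.int64(375), np.int64(375), np.int64(376), np.int64(376), np.int64(376), np.int64(377), np.int64(377)]
((0.066375423413362, 0.0026288604675883676), 1.0249455179131086)
```

apply_moves(
  moves=[0, -9, 4, 0, 0, 0, 34, 0, -9, 8, 0, 0, 0, 20, 0, -9, 8, 0, 0, 0, 20, 0, -9, 8, 0, 0, 0, 20, 0, -9, 8, 0, 0, 0, 20],
  squeeze=30,
)

```text
clock: 14.6
ee_pos: [0.5296, -0.2609, 0.0719]
tool_rot: [3.142, -0.001, -3.063]
wrist_force: [0.9, -3.6, -6.6]
gripper_width: 0.0233
grasp_force: 30.0
```

apply_moves(
  moves=[0, 3, 0, 0, 0, 0, 20, 0, 5, 0, 0, 0, 0, 20, 0, 6, 0, 0, 0, 0, 20, 0, 7, 0, 0, 0, 0, 20, 0, 8, 0, 0, 0, 0, 20],
)

```text
clock: 15.1
ee_pos: [0.5294, -0.2593, 0.072]
tool_rot: [-3.128, 0.001, -3.062]
wrist_force: [2.8, -29.3, -18.0]
gripper_width: 0.0236
grasp_force: 30.1
```

Run:
```python
from plant import *
import cv2,numpy as np
s=np.mean([read_camera("scene") for _ in range(10)],0).astype(np.uint8); t=np.mean([read_camera("top") for _ in range(10)],0).astype(np.uint8)
f=lambda im,r,c,h,w,H,W:cv2.resize(im[r:r+h,c:c+w],(W,H),interpolation=cv2.INTER_LANCZOS4)
t0=cv2.imread("pics/top0.png")[:,:,::-1]
A=np.hstack([f(s,222,345,36,48,300,400),f(s,190,325,90,120,300,400)])
B=np.hstack([f(t,203,364,30,40,300,400),f(t0,195,358,45,60,300,400)])
cv2.imwrite("pics/c10.png",np.vstack([A,B])[:,:,::-1])
print(sense()["ee_pos"],sense()["wrist_force"])
```

```text
[ 0.52939043 -0.25930695  0.07199317] [  3.18083709 -25.98312502 -17.24814502]
```

View pics/c10.png

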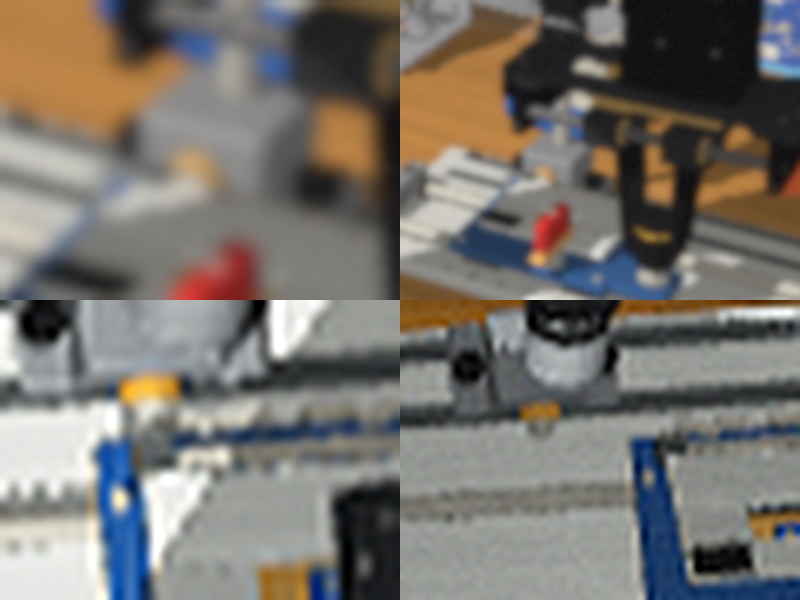

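Bottom-left: the ball at (150,415) abuts the start of the lands at (180,415), with the carriage's left edge at col 100. I'll check the force line of action precisely before pushing more.

Run:
```python
from plant import *
from h import *
s=sense();F=s["wrist_force"];Tq=s["wrist_torque"];print(F,Tq,s["joint_pos"],s["ee_pos"])
r=np.cross(F,Tq)/(F@F)
for lam in(-.09,-.03,-.015,0,.02,.06,.09):
    t=(lam-r[1])/F[1]; q=r+t*F; print("ry",lam,"r",(q*1e3).round(0),"world z if sensor at tcp+.17:",round(s["ee_pos"][2]+.17+q[2],3))
print("wrench pitch",F@Tq/np.linalg.norm(F))
```

```text
[  3.18083709 -25.98312502 -17.24814502] [-3.82061973 -0.47595606  0.01048998] [-0.54193293  0.14158792  1.91879601 -0.0112254   1.07279974 -2.18698677] [ 0.52939043 -0.25930695  0.07199317]
ry -0.09 r [  11.  -90. -207.] world z if sensor at tcp+.17: 0.035
ry -0.03 r [   3.  -30. -167.] world z if sensor at tcp+.17: 0.075
ry -0.015 r [   1.  -15. -157.] world z if sensor at tcp+.17: 0.085
ry 0 r [  -0.    0. -147.] world z if sensor at tcp+.17: 0.095
ry 0.02 r [  -3.   20. -134.] world z if sensor at tcp+.17: 0.108
ry 0.06 r [  -8.   60. -107.] world z if sensor at tcp+.17: 0.135
ry 0.09 r [-11.  90. -87.] world z if sensor at tcp+.17: 0.155
wrench pitch 0.0010566391621206924
```

apply_moves(
  moves=[0, 1, 0, 0, 0, 0, 20, 0, 2, 0, 0, 0, 0, 20, 0, 3, 0, 0, 0, 0, 20],
)

```text
clock: 16.4
ee_pos: [0.5293, -0.2588, 0.072]
tool_rot: [-3.123, 0.002, -3.061]
wrist_force: [4.4, -37.5, -21.6]
gripper_width: 0.0232
grasp_force: 30.1
```

Run:
```python
from plant import *
s=sense();print(s["ee_pos"],s["wrist_force"],s["wrist_torque"],s["joint_torque"].round(1))
```

```text
[ 0.52933437 -0.25881894  0.0720091 ] [  4.36649208 -37.45983866 -21.57108978] [-5.75068928 -0.59287446  0.0609766 ] [ 18.7 -48.1 -30.2   6.7   5.7   0.1]
```

apply_moves(
  moves=[0, -12, 0, 0, 0, 0, 20, 0, -14, 0, 0, 0, 0, 20, 0, -14, 0, 0, 0, 0, 20, 3, -14, 0, 0, 0, 0, 20, 3, -14, 0, 0, 0, 0, 20],
)

```text
clock: 16.9
ee_pos: [0.5295, -0.2627, 0.0719]
tool_rot: [3.141, 0.006, -3.063]
wrist_force: [11.4, -0.1, -15.3]
gripper_width: 0.0236
grasp_force: 30.0
```

apply_moves(
  moves=[0, 3, 0, 0, 0, 0, 20, 0, 6, 0, 0, 0, 0, 20, 0, 8, 0, 0, 0, 0, 20, 0, 10, 0, 0, 0, 0, 20, 0, 10, 0, 0, 0, 0, 20],
)

```text
clock: 17.4
ee_pos: [0.5292, -0.2588, 0.072]
tool_rot: [-3.129, 0.008, -3.061]
wrist_force: [14.4, -21.1, -25.6]
gripper_width: 0.0231
grasp_force: 30.0
```

apply_moves(
  moves=[-6, -3, 0, 0, 0, 0, 20, -6, -3, 0, 0, 0, 0, 20, -6, 0, 0, 0, 0, 0, 20, -6, 2, 0, 0, 0, 0, 20, -6, 2, 0, 0, 0, 0, 20],
)

```text
clock: 17.9
ee_pos: [0.5289, -0.2507, 0.0717]
tool_rot: [3.139, -0.009, -3.061]
wrist_force: [-8.5, -0.3, -2.0]
gripper_width: 0.0233
grasp_force: 30.0
```

Pushing slightly away from the robot freed the carriage. I'll continue slowly, watching the detent force.

apply_moves(
  moves=[1, 2, 0, 0, 0, 0, 20, 2, 4, 0, 0, 0, 0, 20, 2, 6, 0, 0, 0, 0, 20, 2, 6, 0, 0, 0, 0, 20],
)

```text
clock: 18.3
ee_pos: [0.5283, -0.2447, 0.0718]
tool_rot: [3.139, -0.004, -3.062]
wrist_force: [-6.2, -0.8, -7.2]
gripper_width: 0.024
grasp_force: 30.0
```

```bash
cat > m.py <<'E'
from h import *
from plant import *
go([-.024,N-.078,.07],np.pi/2)
t=np.mean([read_camera("top") for _ in range(3)],0).astype(np.uint8)
r=t[228:250,345:400].astype(int); b=r[...,2]-r[...,0]
# subpixel left edge of blue
e=[]
for row in b:
    i=np.flatnonzero(row>45)
    if len(i) and i[0]>0: i=i[0]; e.append(345+i-(row[i]-45)/(row[i]-row[i-1]))
print("edge col",np.median(e), "rows",len(e))
E
python3 m.py
```

```text
t 18.3 F [-6.2 -0.8 -7.2] w 0.024 g 30.0 j [-0.53  0.13  1.93 -0.    1.08 -2.18]
target [ 0.5245 -0.2258  0.07  ] shift [ 2.4 19.1  1.8] rot [ 0.1 -0.2  0.1]
edge col 369.35 rows 22
```

apply_moves(
  moves=[0, 2, 0, 0, 0, 0, 20, 0, 4, 0, 0, 0, 0, 20, 0, 5, 0, 0, 0, 0, 20, 0, 5, 0, 0, 0, 0, 20],
  squeeze=12,
)

```text
clock: 18.85
ee_pos: [0.5285, -0.2428, 0.072]
tool_rot: [-3.138, -0.002, -3.063]
wrist_force: [-4.4, -9.9, -11.4]
gripper_width: 0.0234
grasp_force: 12.0
```

apply_moves(
  moves=[0, 2, 0, 0, 0, 0, 20, 0, 4, 0, 0, 0, 0, 20, 0, 4, 0, 0, 0, 0, 20],
)

```text
clock: 19.15
ee_pos: [0.528, -0.2367, 0.072]
tool_rot: [3.14, -0.003, -3.063]
wrist_force: [-4.7, -2.3, -7.2]
gripper_width: 0.0236
grasp_force: 12.0
```

apply_moves(
  moves=[0, 1, 0, 0, 0, 0, 20, 0, 2, 0, 0, 0, 0, 20, 0, 2, 0, 0, 0, 0, 20],
)

```text
clock: 19.45
ee_pos: [0.5278, -0.2348, 0.072]
tool_rot: [3.141, -0.003, -3.063]
wrist_force: [-5.0, -3.7, -8.4]
gripper_width: 0.0234
grasp_force: 12.0
```

```bash
python3 m.py
```

```text
t 19.45 F [-5.  -3.7 -8.4] w 0.0234 g 12.0 j [-0.51  0.12  1.94 -0.    1.08 -2.16]
target [ 0.5245 -0.2258  0.07  ] shift [2.7 9.3 2. ] rot [ 0.  -0.2  0. ]
edge col 366.0565565083341 rows 22
```

apply_moves(
  moves=[0, 1, 0, 0, 0, 0, 20, 0, 2, 0, 0, 0, 0, 20, 0, 2, 0, 0, 0, 0, 20],
)

```text
clock: 19.9
ee_pos: [0.5277, -0.2329, 0.072]
tool_rot: [3.141, -0.003, -3.063]
wrist_force: [-4.7, -3.4, -8.2]
gripper_width: 0.0236
grasp_force: 12.0
```

apply_moves(
  moves=[0, 1, 0, 0, 0, 0, 20, 0, 2, 0, 0, 0, 0, 20, 0, 2, 0, 0, 0, 0, 20],
)

```text
clock: 20.2
ee_pos: [0.5275, -0.2309, 0.072]
tool_rot: [3.141, -0.003, -3.063]
wrist_force: [-5.1, -3.8, -8.3]
gripper_width: 0.0235
grasp_force: 12.0
```

apply_moves(
  moves=[0, 1, 0, 0, 0, 0, 20, 0, 1, 0, 0, 0, 0, 20],
)

```text
clock: 20.4
ee_pos: [0.5274, -0.2299, 0.072]
tool_rot: [3.141, -0.003, -3.063]
wrist_force: [-3.3, -3.5, -7.5]
gripper_width: 0.0231
grasp_force: 12.0
```

```bash
python3 m.py
```

```text
t 20.4 F [-3.3 -3.5 -7.5] w 0.0231 g 12.0 j [-0.5   0.12  1.94 -0.    1.08 -2.15]
target [ 0.5245 -0.2258  0.07  ] shift [2.6 4.3 2. ] rot [ 0.  -0.2  0. ]
edge col 364.2311934060831 rows 22
```

apply_moves(
  moves=[0, 1, 0, 0, 0, 0, 20, 0, 2, 0, 0, 0, 0, 20, 0, 2, 0, 0, 0, 0, 20],
)

```text
clock: 20.85
ee_pos: [0.5273, -0.2279, 0.072]
tool_rot: [3.141, -0.003, -3.063]
wrist_force: [-5.4, -2.9, -7.7]
gripper_width: 0.024
grasp_force: 12.0
```

apply_moves(
  moves=[0, 1, 0, 0, 0, 0, 20, 0, 2, 0, 0, 0, 0, 20, 0, 2, 0, 0, 0, 0, 20],
)

```text
clock: 21.15
ee_pos: [0.5271, -0.2255, 0.072]
tool_rot: [3.14, -0.003, -3.063]
wrist_force: [-5.3, -1.3, -6.5]
gripper_width: 0.0241
grasp_force: 12.0
```

apply_moves(
  moves=[0, 1, 0, 0, 0, 0, 20, 0, 1, 0, 0, 0, 0, 20],
)

```text
clock: 21.35
ee_pos: [0.527, -0.224, 0.072]
tool_rot: [3.139, -0.003, -3.063]
wrist_force: [-5.2, 0.3, -6.9]
gripper_width: 0.0238
grasp_force: 12.0
```

apply_moves(
  moves=[0, 1, 0, 0, 0, 0, 20, 0, 1, 0, 0, 0, 0, 20],
)

```text
clock: 21.55
ee_pos: [0.5269, -0.2227, 0.0719]
tool_rot: [3.138, -0.003, -3.063]
wrist_force: [-4.7, 0.9, -6.3]
gripper_width: 0.0239
grasp_force: 12.0
```

apply_moves(
  moves=[0, 0.7, 0, 0, 0, 0, 20, 0, 0.7, 0, 0, 0, 0, 20],
)

```text
clock: 21.75
ee_pos: [0.5268, -0.2222, 0.072]
tool_rot: [3.139, -0.003, -3.063]
wrist_force: [-4.2, -0.4, -6.2]
gripper_width: 0.024
grasp_force: 12.0
```

```bash
python3 m.py
```

```text
t 21.75 F [-4.2 -0.4 -6.2] w 0.024 g 12.0 j [-0.49  0.11  1.95  0.    1.08 -2.14]
target [ 0.5245 -0.2258  0.07  ] shift [ 2.6 -3.4  2. ] rot [ 0.2 -0.2  0. ]
edge col 361.33945442448436 rows 22
```

apply_moves(
  moves=[0, 0.7, 0, 0, 0, 0, 20, 0, 0.7, 0, 0, 0, 0, 20],
)

```text
clock: 22.1
ee_pos: [0.5268, -0.2218, 0.072]
tool_rot: [3.139, -0.003, -3.063]
wrist_force: [-4.6, -1.2, -7.3]
gripper_width: 0.0236
grasp_force: 12.0
```

apply_moves(
  moves=[0, 0.7, 0, 0, 0, 0, 20, 0, 0.7, 0, 0, 0, 0, 20],
)

```text
clock: 22.3
ee_pos: [0.5267, -0.2215, 0.0719]
tool_rot: [3.14, -0.003, -3.063]
wrist_force: [-4.9, -1.1, -7.6]
gripper_width: 0.0243
grasp_force: 12.0
```

apply_moves(
  moves=[0, 1, 0, 0, 0, 0, 20, 0, 1, 0, 0, 0, 0, 20, 0, 1, 0, 0, 0, 0, 20],
)

```text
clock: 22.6
ee_pos: [0.5267, -0.2211, 0.072]
tool_rot: [3.141, -0.003, -3.063]
wrist_force: [-4.9, -4.6, -8.1]
gripper_width: 0.0236
grasp_force: 12.0
```

```bash
python3 m.py
```

```text
t 22.6 F [-4.9 -4.6 -8.1] w 0.0236 g 12.0 j [-0.49  0.11  1.95 -0.    1.08 -2.14]
target [ 0.5245 -0.2258  0.07  ] shift [ 2.6 -4.6  2. ] rot [ 0.  -0.2  0.1]
edge col 361.0066137566138 rows 22
```

apply_moves(
  moves=[0, -1.3, 0, 0, 0, 0, 20, 0, -1.3, 0, 0, 0, 0, 20, 0, -1.3, 0, 0, 0, 0, 20, 0, -1.3, 0, 0, 0, 0, 20],
)

```text
clock: 23.15
ee_pos: [0.5267, -0.2216, 0.0719]
tool_rot: [3.14, -0.003, -3.063]
wrist_force: [-4.5, -1.2, -6.8]
gripper_width: 0.0238
grasp_force: 12.0
```

Run:
```python
from plant import *
import cv2,numpy as np
v=[]
for _ in range(6): im=read_camera("scene"); s=sense(); v.append(np.r_[s["wrist_force"],s["ee_pos"]*1e3])
print(np.mean(v,0).round(2),np.std(v,0).round(2))
# turnbutton principal axis in scene (red blob) vs its look right after turning
r=im.astype(int);m=((r[...,0]-r[...,1]>80)&(r[...,0]-r[...,2]>80));m[:220]=0;m[300:]=0;m[:,:330]=0;m[:,430:]=0
y,x=np.nonzero(m);print(len(x),x.mean(),y.mean(),np.cov(x,y).round(1).tolist())
```

```text
[  -5.22   -1.34   -7.63  526.77 -221.59   71.95] [0.22 0.4  0.86 0.01 0.01 0.01]
55 353.3454545454546 254.29090909090908 [[5.0, -3.3], [-3.3, 6.4]]
```

```bash
python3 -c "
from plant import workorder
print(workorder.close_job())"
```

```text
the job is handed in; nothing more can be done
None
```

I handed the job in with the frame pressed flat, the turnbutton square across its front bar, and the carriage held by its handle (12 N grip) where the forces show the ball in the notch. I had no direct reading of the ball or the judge's verdict. On the way the carriage jammed hard about 35–40 mm before the notch, where I pushed with up to about 38 N. Pushing the handle slightly away from the robot freed it, and I did not find the cause.

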